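# Open the ingot drawer and complete the second layer

## Robot

A 6-joint arm with a two-finger parallel gripper is mounted at the origin on a cart in front of the work surface, level with it; the furniture and walls round the work are solid. World frame = base frame: x ahead of the robot, y to its left, z up, the work surface at z = 0. Lengths are in m, angles in rad, forces in N, time in s.
With the tool pointing down it reaches from about 0.3 to 1 m from the base axis. Payload 5.1 kg.
Tool frame: the origin (TCP) lies midway between the tips of the shut fingers; the grasp point (between the pads) lies 19 mm behind it; z points along the fingers, y is the line along which they close (so a half turn about z gives the same grasp; the last joint's range is limited). The gripper opens to 95 mm and grips with 3 to 60 N. Pads are 20 mm wide; open, the fingers measure 119 mm over their backs; the gripper's body (75 mm by 180 mm) begins 59 mm behind the grasp point.
Start: joints at [-1.238, 0.124, 1.65, -0, 1.367, -0.083], TCP at [0.263, -0.595, 0.215] pointing down, gripper open.
Joint ranges: [-2.61, 2.61], [-1.02, 2.33], [0.03, 2.71], [-1.35, 4.49], [0.32, 2.68], [-2.91, 2.91]. Speed limits (rad/s): [2.57, 2.57, 3.14, 3.14, 3.14, 3.14].

## Interface

Orientations are given as [roll, pitch, yaw] about the fixed x, y, z axes, in that order (R = Rz(yaw) Ry(pitch) Rx(roll)).
In Python, from workcell import get_state, grab_frame, camera_info, sign_off, find_in, trace gives the robot as it stands.
- The arm moves only by the tool jog_arm, never from a script. Its argument "steps" is a list of rows, each a list of 3 entries, a list of its own where there are three numbers: the shift along the tool's x, y, z each as a share of 0.15 m, from -1 to 1, then the turn, a rotation vector about the tool's x, y, z each as a share of 120 degrees, from -1 to 1, then the closure, from -1 (fully open) to 1 (shut), so that 0 is half open. In form: [[[tx, ty, tz], [ax, ay, az], gripper], ...]. A call has 1 to 20 rows; each row is the pose to reach, as a shift and turn from the pose commanded when the call began, along the tool's axes at that moment; what a row does not reach only later rows make up. A row lasts 1/8 s, in which the tool goes at most 62.5 mm and 10.7 degrees, less where a joint would pass 70% of its speed; a pose out of reach is approached as far as the arm can. A call with a number of a shift or a turn outside -1 to 1 is refused whole. A call with a gripper value outside its range is refused whole. The fingers move at their own pace and stop on an object; "grip_force" is the grip in N (left out, the last holds). Time passes only in rows, so rows that repeat a pose let the fingers close. It gives the time, the measured TCP pose, the force, the opening and the grip force at its end, in the units of the state.
- get_state(): the state, without advancing time (a new reading comes with each control period).
- grab_frame(name): name is "scene" or "top" or "wrist"; returns (picture, depth): 420x560x3 uint8, blue, green, red; 420x560 float32, m along the optical axis (not along the pixel's ray), 0 where there is no reading.
- camera_info(name): a dict with "fx", "fy", "cx", "cy" (pixels), "pose" (4x4, takes a point from camera to world coordinates); the wrist camera has in their place "mount" (4x4, takes a point from camera to tool coordinates, whose origin is the TCP and whose axes are the flange's). Camera axes: x right, y down, z forward; pixel columns grow to the right and rows downward; lengths in m; the calibration is good to about 2 mm. A picture is of the moment at which its call begins: read the wrist's pose just before it. camera_info takes no time and is no camera call.
- sign_off(): hands the job in; it is judged then, once.
Trained networks look in the newest picture that a camera, given by its name, has taken for a name from the list of things; names that differ only in an ending like _2 or _b are one class to them, and where a whole thing is asked for, a point or a joint stands for the part that bears it (a point fixed in the world has none). Each returns a list of dicts, best first, with "confidence" (0 to 1); they miss things now and then, are a little off and sometimes report something else, mostly with a low value. They report only what shows in the picture. A call takes as long as a camera call.
- find_in(name, camera): "rect" ([left, top, right, bottom] in pixels, round what is visible of it).
- trace(name, camera): "pixels" (420x560 bool, what is visible of it) and "rect" ([left, top, right, bottom] in pixels, round what is visible of it).
The state is a dict: "time": time; "joints": joint angles; "joint_vel": joint speeds; "joint_efforts": joint torques, N m; "position": TCP position; "tool_rot": TCP orientation; "wrist_force": force on the tool from outside, world axes, zero at the start; "torque": the same for the moment, N m; "width": finger opening in m; "grip_force": force on a finger pad.
Only numpy, scipy, OpenCV 4.12 (cv2) and the standard library are available. Lean on these libraries where they do the work, as an engineer would, in place of code of your own. Each camera call takes 0.05 s, during which the arm holds its last target. There are 200 camera calls.

## Task

First pull the drawer of the small blue cabinet smoothly out to its stop and leave it there. Then take the ingot out of the yellow cradle by its long sides and set it down on the bench, narrow face down as it lay, to change your grip to its ends. Finally set it gently, still narrow face down, into the empty rear half of the second layer in the drawer: crosswise on the two ingots below, parallel and close to its neighbour (less than a centimetre apart), ends in line, disturbing nothing else.

Things in the scene. Friction and masses are not known exactly. Their poses are not given: they have to be found in the camera images.
- cabinet: Fixed blue sheet-steel cabinet, 200 deep (its x) x 190 wide (its y) x 90 mm high, standing on the bench with one grey-fronted drawer. Origin: centre of its underside. x points into the cabinet, away from the drawer's front; the drawer slides out along -x. The front panel is 10 mm thick, its outer face at x = -100 mm and its top edge 84 mm high.
- drawer (a joint): Travel of the drawer in m: 0 shut (as it starts), 0.150 at its stop. About 2.5 N of friction plus light damping (10 N s/m); it stays where it is left. The ingots in it stand loose.
- drawer_handle (a point): Middle of the drawer's horizontal steel bar handle: 11 mm thick, 110 mm long along the cabinet's y, between two posts 100 mm apart, bar axis 40 mm before the front panel and 58 mm above the bench. Moves with the drawer; axes as the cabinet's.
- nest (a point): Centre of the nest floor in the drawer, 105 mm behind the front panel's outer face, 10 mm above the bench; axes as the cabinet's. A black rim 6 mm high, 64 x 64 mm inside, holds the lower ingots; the second layer stands 26 mm above the nest floor (36 mm above the bench). Tray 170 mm wide inside, walls 32 mm above the bench. At the stop the stack lies wholly before the cabinet.
- low_left: Lower ingot, broad face DOWN (62 x 30 mm broad face, 55 x 23 mm narrow face, 26 mm high, all four flanks sloping evenly, 0.2 to 0.4 kg), in the nest at its +y side, length (its x) along the cabinet's x. Origin: centre of its underside.
- low_right: Lower ingot, same as low_left, at the nest's -y side.
- neighbour: Ingot already in the second layer, loose, same form as ingot, narrow face DOWN, crosswise: its length (its x) runs along the cabinet's y, its own y along the cabinet's -x, towards the drawer's front. It covers the front half of the layer. Origin: centre of its underside. The empty place is centred 34 mm from it along its own -y (4 mm gap).
- ingot: The grey metal ingot to be stored, in the cradle at the start, narrow face DOWN, broad face up (62 x 30 mm broad face, 55 x 23 mm narrow face, 26 mm high, all four flanks sloping evenly, 0.2 to 0.4 kg). Length along its x, width along its y, z up. Origin: centre of its underside (the narrow face).
- cradle: Fixed yellow steel cradle; origin: centre of its underside. Foot 96 (x) x 60 (y) x 6 mm; a pedestal 16 mm wide, top 18 mm above the bench, carries the ingot lengthways along x. At its ends cheeks (inner faces at x = +/-33.5 mm, 32 mm wide) rise to 44 mm, level with its top: only the long sides can be gripped. Lift straight up. The bench midway to the hex key set (200 mm off in +y or -y) is free.
- hex_key_set: Black holder of folding hex keys lying flat, 30 x 85 x 22 mm, loose bystander. Origin: centre of its underside.
- tape_black: Roll of black tape lying flat, 62 mm across, 18 mm high, loose bystander. Origin: centre of its underside.
- bulldog_clip: Big black clip standing left of the cabinet, 39 x 52 x 67 mm, loose bystander. Origin: centre of its underside.

How it is judged:
On the way, in this order (a step that is already met when the one before it is completed fails the run):
1. the drawer is out at its stop (within 4 mm) (value of joint drawer above 0.146 m), for 0.2 s.
2. the ingot stands on the bench, narrow face down, let go (height (world z) of ingot between -0.003 and 0.004 m and angle between ingot's own z axis and vertical below 0.1 rad and contact force between ingot and the fingers below 0.1 N and linear speed of ingot below 0.02 m/s), for 0.1 s.
At the end, for the whole second after the job is handed in: Drawer out at least 142 of 150 mm. Ingot narrow face down behind its neighbour, at its height within 4 mm, level within 0.08 rad, parallel within 0.14 rad, ends in line within 8 mm, centres 28.5 to 41 mm apart. Neighbour level, within 10 mm and 0.2 rad of its place. Both at rest (value of joint drawer above 0.142 m and y of ingot in the frame of neighbour between -0.041 and -0.0285 m and x of ingot in the frame of neighbour between -0.008 and 0.008 m and z of ingot in the frame of neighbour between -0.004 and 0.004 m and angle between the x axis of ingot and the x axis of neighbour, either way round below 0.14 rad and angle between each of ingot, neighbour's own z axis and vertical below 0.08 rad and x of neighbour in the frame of nest between -0.027 and -0.007 m and y of neighbour in the frame of nest between -0.01 and 0.01 m and z of neighbour in the frame of nest between 0.022 and 0.03 m and angle between the y axis of neighbour and the x axis of nest, either way round below 0.2 rad and linear speed of each of ingot, neighbour below 0.02 m/s); the robot touches nothing.
It fails at once if the ingot is dropped onto the stack (faster than 0.4 m/s with its origin within 6 cm of the neighbour's) (distance between ingot and neighbour below 0.06 m and linear speed of ingot above 0.4 m/s).
It fails at once if the hex key set, the tape or the clip is displaced by more than 20 mm (distance of any of hex_key_set, tape_black, bulldog_clip from where it was at the start of the episode above 0.02 m).
It also fails if it takes over 72 s, if anything falls off the work surface, if the arm or the gripper's body presses on something with over 40 N, if the wrist force passes 120 N, or if a joint passes its speed limit or range.

## Working session

There is one attempt and no reset: what is moved stays moved. The work goes in short steps, Python scripts to look and compute and a tool call to move; the robot and the scene stay as the last step left them, time stands still between calls to the robot, and variables do not carry over. Pictures are saved under pics/ and viewed, at most 10 in all, crops included, and the job is handed in when it is done.

Besides the shell and the picture viewer there is one more tool, called after "Call:" as a command line: name --argument value ..., lists and objects as JSON in quotes. jog_arm: Moves the arm, as the interface text tells. Its arguments: {"type":"object","properties":{"steps":{"type":"array"},"grip_force":{"type":"number"}},"required":["steps"]}

```bash
mkdir -p pics; cat > h.py <<'E'
import numpy as np, cv2
from workcell import *
from scipy.spatial.transform import Rotation as R
def cloud(cam,d,Tw=None):
    c=camera_info(cam); T=c.get("pose") if Tw is None else Tw
    T=np.array(T)
    v,u=np.mgrid[:d.shape[0],:d.shape[1]]
    P=np.stack([(u-c["cx"])/c["fx"]*d,(v-c["cy"])/c["fy"]*d,d],-1)
    return P@T[:3,:3].T+T[:3,3]
def toolT():
    s=get_state(); T=np.eye(4); T[:3,:3]=R.from_euler('xyz',s["tool_rot"]).as_matrix(); T[:3,3]=s["position"]; return T
def wristT(): return toolT()@np.array(camera_info("wrist")["mount"])
E
python3 - <<'E'
from h import *
s=get_state();print(s)
for cam in("top","scene"):
    p,d=grab_frame(cam);cv2.imwrite(f"pics/{cam}0.png",p);np.save(cam+"0.npy",d);P=cloud(cam,d)
    for n in["cabinet","drawer_handle","neighbour","low_left","ingot","cradle","hex_key_set","tape_black","bulldog_clip"]:
        for r in trace(n,cam)[:2]:
            m=r["pixels"]&(d>0)
            if m.sum()<5: continue
            q=P[m];print(cam,n,round(r["confidence"],2),r["rect"],np.median(q,0).round(3),np.percentile(q,2,axis=0).round(3),np.percentile(q,98,axis=0).round(3))
E
```

```text
{'time': 0.0, 'joints': array([-1.23760340e+00,  1.24462011e-01,  1.65165712e+00, -1.41493672e-05,
        1.36745570e+00, -8.26290178e-02]), 'joint_vel': array([ 1.00625193e-03, -5.65555649e-05,  1.12822391e-03, -3.57817353e-05,
        2.20594339e-03,  5.29960011e-04]), 'joint_efforts': array([-1.78604125e-03, -4.17601275e+01, -3.59937000e+01,  7.73400511e-02,
        4.93523385e-02, -1.67945809e-04]), 'position': array([ 0.26230964, -0.59403844,  0.21342489]), 'tool_rot': array([-3.13961610e+00, -1.49793774e-04,  4.15824669e-01]), 'wrist_force': array([ 0.16115675, -0.75364837,  0.21759898]), 'torque': array([-0.01988947, -0.03415743,  0.00281516]), 'grip_force': 0.0, 'width': 0.0951916482306535}
top cabinet 0.58 [196.8, 103.0, 282.8, 206.1] [0.768 0.177 0.091] [0.648 0.083 0.005] [0.882 0.277 0.095]
top drawer_handle 0.88 [215.4, 166.8, 279.9, 201.7] [0.683 0.16  0.065] [0.637 0.078 0.012] [0.708 0.245 0.088]
top neighbour 0.47 [403.5, 261.5, 424.2, 283.6] [ 0.43  -0.277  0.045] [ 0.402 -0.303  0.008] [ 0.457 -0.257  0.049]
top ingot 0.66 [405.0, 262.8, 422.6, 284.4] [ 0.432 -0.2
[... 626 characters left out ...]
55 0.051]
scene cabinet 0.95 [136.1, 177.9, 250.4, 246.4] [0.746 0.233 0.074] [0.645 0.084 0.002] [0.872 0.291 0.091]
scene ingot 0.69 [381.7, 185.4, 405.9, 196.4] [ 0.426 -0.267  0.036] [ 0.399 -0.293  0.017] [ 0.454 -0.252  0.045]
scene cradle 0.73 [377.4, 184.5, 410.3, 205.5] [ 0.424 -0.265  0.005] [ 0.381 -0.339 -0.002] [ 0.497 -0.233  0.042]
scene hex_key_set 0.66 [198.0, 189.6, 251.1, 248.1] [0.678 0.182 0.056] [ 0.633  0.076 -0.001] [0.759 0.257 0.083]
scene hex_key_set 0.49 [337.1, 217.9, 366.2, 231.4] [ 0.441 -0.043  0.014] [ 0.408 -0.063  0.003] [ 0.472 -0.036  0.021]
scene bulldog_clip 0.66 [138.2, 251.5, 165.4, 290.8] [0.645 0.437 0.019] [ 0.629  0.388 -0.001] [0.693 0.46  0.063]
```

```bash
python3 - <<'E'
from h import *
d=np.load("top0.npy");P=cloud("top",d)
# cabinet top
X,Y,Z=P[...,0],P[...,1],P[...,2]
m=(Z>.084)&(Z<.1)&(abs(X-.77)<.17)&(abs(Y-.17)<.16)&(d>0)
r=cv2.minAreaRect(P[m][:,:2].astype(np.float32));print("cab",r,cv2.boxPoints(r),np.median(Z[m]))
m=(Z>.05)&(Z<.072)&(abs(X-.66)<.08)&(abs(Y-.16)<.1)&(d>0)
r=cv2.minAreaRect(P[m][:,:2].astype(np.float32));print("handle",r,cv2.boxPoints(r),np.median(Z[m]))
m=(Z>.038)&(Z<.06)&(abs(X-.43)<.06)&(abs(Y+.277)<.04)&(d>0)
r=cv2.minAreaRect(P[m][:,:2].astype(np.float32));print("ing+cheeks",r)
m=(Z>.003)&(Z<.012)&(abs(X-.43)<.07)&(abs(Y+.277)<.06)&(d>0)
r=cv2.minAreaRect(P[m][:,:2].astype(np.float32));print("foot",r)
p=cv2.imread("pics/top0.png");cv2.imwrite("pics/t1.png",cv2.resize(p[80:310,130:460],None,fx=2.4,fy=2.4,interpolation=2))
E
```

```text
cab ((0.782302737236023, 0.18143166601657867), (0.20114918053150177, 0.1905527561903), 10.322169303894043) [[0.66628397 0.2571448 ]
 [0.7004278  0.06967601]
 [0.8983215  0.10571852]
 [0.8641777  0.29318732]] 0.09162565416009039
handle ((0.6696174740791321, 0.16052381694316864), (0.06417720019817352, 0.1863195300102234), 8.51694107055664) [[0.62408566 0.24790384]
 [0.6516799  0.06363902]
 [0.7151493  0.0731438 ]
 [0.6875551  0.25740862]] 0.06359116764019279
ing+cheeks ((0.4310275912284851, -0.2769116461277008), (0.07664196938276291, 0.03220244497060776), 25.697124481201172)
foot ((0.43006259202957153, -0.27697259187698364), (0.11974336206912994, 0.13970941305160522), 89.97356414794922)
```

View pics/t1.png

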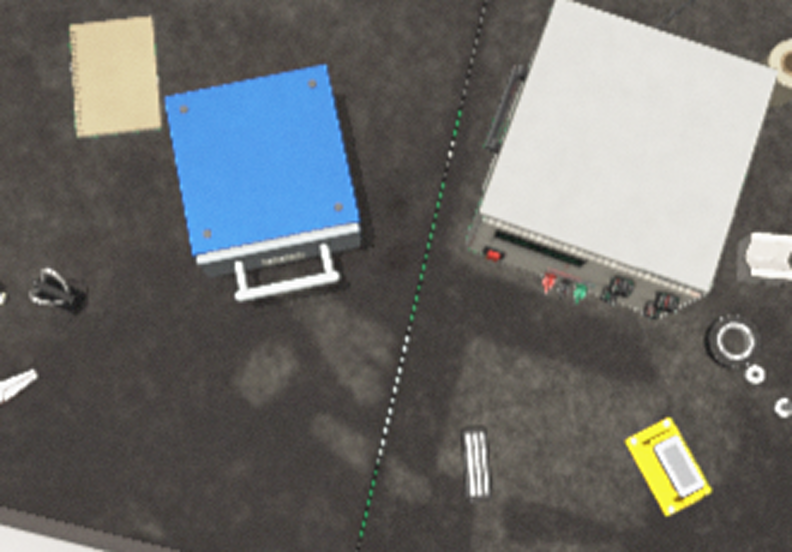

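```bash
cat >> h.py <<'E'
def rel(x,y,z,yaw,cmd=None):
    """share numbers to target pose (tool down, yaw deg) from cmd=(x,y,z,yawdeg) or the measured pose"""
    if cmd is None:
        T=toolT()
    else:
        T=np.eye(4);T[:3,:3]=R.from_euler('xyz',[np.pi,0,np.radians(cmd[3])]).as_matrix();T[:3,3]=cmd[:3]
    t=T[:3,:3].T@(np.array([x,y,z])-T[:3,3])/.15
    a=R.from_matrix(T[:3,:3].T@R.from_euler('xyz',[np.pi,0,np.radians(yaw)]).as_matrix()).as_rotvec()/np.radians(120)
    print(t.round(3),a.round(3))
E
python3 - <<'E'
from h import *
w=[(.263,-.595,.215,23.8),(.34,-.44,.215,100.3)]
rel(*w[1],w[0])
c=w[1]
# remaining: in tool axes at yaw 100.3
rel(.644,.156,.215,100.3,c)
d=np.load("top0.npy");P=cloud("top",d);m=(P[...,0]>.55)&(P[...,1]<0.05)&(P[...,1]>-.35)&(d>0)
print(np.percentile(P[m][:,2],99))
E
```

```text
[ 0.887 -0.738 -0.   ] [ 0.     0.    -0.638]
[3.547 2.704 0.   ] [0. 0. 0.]
0.167099622474948
```

Call:
jog_arm --steps '[[[0.88, -0.74, 0], [0, 0, -0.638], -1], [[0.88, -0.74, 0], [0, 0, -0.638], -1], [[0.88, -0.74, 0], [0, 0, -0.638], -1], [[0.88, -0.74, 0], [0, 0, -0.638], -1], [[0.88, -0.74, 0], [0, 0, -0.638], -1], [[0.88, -0.74, 0], [0, 0, -0.638], -1], [[0.88, -0.74, 0], [0, 0, -0.638], -1], [[0.88, -0.74, 0], [0, 0, -0.638], -1], [[0.88, -0.74, 0], [0, 0, -0.638], 0.3]]'

```text
time: 2.12
position: [0.3385, -0.4398, 0.2147]
tool_rot: [3.142, 0.0, 1.75]
wrist_force: [-0.4, -0.2, -0.0]
width: 0.0895
grip_force: 0.0
```

Call:
jog_arm --steps '[[[0.887, 0.676, 0], [0, 0, 0], 0.3], [[0.887, 0.676, 0], [0, 0, 0], 0.3], [[0.887, 0.676, 0], [0, 0, 0], 0.3], [[0.887, 0.676, 0], [0, 0, 0], 0.3]]'

```text
time: 2.62
position: [0.4151, -0.2886, 0.2148]
tool_rot: [3.141, 0.0, 1.754]
wrist_force: [-0.5, -0.8, -0.3]
width: 0.0507
grip_force: 0.0
```

Call:
jog_arm --steps '[[[0.887, 0.676, 0], [0, 0, 0], 0.3], [[0.887, 0.676, 0], [0, 0, 0], 0.3], [[0.887, 0.676, 0], [0, 0, 0], 0.3], [[0.887, 0.676, 0], [0, 0, 0], 0.3]]'

```text
time: 3.12
position: [0.4907, -0.1405, 0.2147]
tool_rot: [-3.142, 0.0, 1.754]
wrist_force: [-0.6, -0.1, 0.4]
width: 0.0333
grip_force: 0.0
```

Call:
jog_arm --steps '[[[0.887, 0.676, 0], [0, 0, 0], 0.3], [[0.887, 0.676, 0], [0, 0, 0], 0.3], [[0.887, 0.676, 0], [0, 0, 0], 0.3], [[0.887, 0.676, 0], [0, 0, 0], 0.3]]'

```text
time: 3.62
position: [0.5664, 0.0078, 0.2144]
tool_rot: [-3.141, 0.0, 1.753]
wrist_force: [-0.2, -0.1, 0.4]
width: 0.0334
grip_force: 0.0
```

Call:
jog_arm --steps '[[[0.887, 0.676, 0], [0, 0, 0], 0.3], [[0.887, 0.676, 0], [0, 0, 0], 0.3], [[0.887, 0.676, 0], [0, 0, 0], 0.3], [[0.887, 0.676, 0], [0, 0, 0], 0.3], [[0.887, 0.676, 0], [0, 0, 0], 0.3]]'

```text
time: 4.25
position: [0.6414, 0.1545, 0.2143]
tool_rot: [-3.141, 0.001, 1.75]
wrist_force: [-0.7, -1.2, 0.7]
width: 0.0338
grip_force: 0.0
```

Check the handle from here with the wrist camera.

```bash
python3 - <<'E'
from h import *
W=wristT();p,d=grab_frame("wrist");cv2.imwrite("pics/w1.png",p);P=cloud("wrist",d,W)
for r in trace("drawer_handle","wrist")[:1]: print(r["confidence"],r["rect"])
c,s=np.cos(np.radians(10.3)),np.sin(np.radians(10.3))
q=P[(d>0)&(P[...,2]>.055)&(P[...,2]<.072)]-[.644,.156,0]
L=np.c_[q[:,0]*c+q[:,1]*s,-q[:,0]*s+q[:,1]*c]
b=L[(abs(L[:,0])<.012)&(abs(L[:,1])<.045)]
print(len(b),b.mean(0),np.percentile(b,[2,98],axis=0),np.polyfit(b[:,1],b[:,0],1),"ends",np.percentile(L[abs(L[:,0])<.005][:,1],[1,99]))
rel(.644,.156,.039,100.3)
print(camera_info("wrist")["mount"])
E
```

```text
0.83 [277.1, 88.1, 344.5, 254.9]
1101 [-6.75168031e-05  1.69694724e-03] [[-0.00511627 -0.04303698]
 [ 0.00527455  0.04339473]] [ 4.13913185e-03 -7.45406915e-05] ends [-0.05773668  0.05763458]
[0.007 0.02  1.171] [-0.     0.    -0.001]
[[ 3.65237916e-04 -9.67224859e-01 -2.53921129e-01  7.06996507e-02]
 [ 9.99999929e-01  3.29393800e-04  1.83679158e-04 -7.20401537e-04]
 [-9.40190026e-05 -2.53921178e-01  9.67224910e-01 -1.69628294e-01]
 [ 0.00000000e+00  0.00000000e+00  0.00000000e+00  1.00000000e+00]]
```

View pics/w1.png

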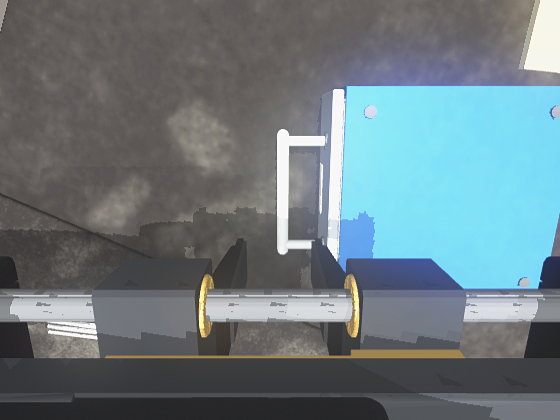

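Call:
jog_arm --steps '[[[0.01, 0.02, 0.4], [0, 0, 0], 0.3], [[0.01, 0.02, 0.7], [0, 0, 0], 0.3], [[0.01, 0.02, 0.85], [0, 0, 0], 0.3], [[0.01, 0.02, 0.9], [0, 0, 0], 0.3]]'

```text
time: 4.85
position: [0.6436, 0.1579, 0.0787]
tool_rot: [-3.14, 0.0, 1.751]
wrist_force: [-0.6, -0.2, 1.0]
width: 0.0331
grip_force: 0.0
```

Call:
jog_arm --steps '[[[0, 0, 0.15], [0, 0, 0], 0.3], [[0, 0, 0.27], [0, 0, 0], 0.3], [[0, 0, 0.27], [0, 0, 0], 0.3], [[0, 0, 0.27], [0, 0, 0], 0.7], [[0, 0, 0.27], [0, 0, 0], 1], [[0, 0, 0.27], [0, 0, 0], 1], [[0, 0, 0.27], [0, 0, 0], 1], [[0, 0, 0.27], [0, 0, 0], 1]]' --grip_force 20

```text
time: 5.85
position: [0.6442, 0.1589, 0.0401]
tool_rot: [3.142, -0.0, 1.752]
wrist_force: [-3.7, -0.8, 5.2]
width: 0.0102
grip_force: 20.0
```

Call:
jog_arm --steps '[[[0, -0.01, 0], [0, 0, 0], 1], [[0, -0.04, 0], [0, 0, 0], 1], [[0, -0.09, 0], [0, 0, 0], 1], [[0, -0.15, 0], [0, 0, 0], 1], [[0, -0.22, 0], [0, 0, 0], 1], [[0, -0.29, 0], [0, 0, 0], 1], [[0, -0.36, 0], [0, 0, 0], 1], [[0, -0.43, 0], [0, 0, 0], 1], [[0, -0.5, 0], [0, 0, 0], 1], [[0, -0.57, 0], [0, 0, 0], 1], [[0, -0.64, 0], [0, 0, 0], 1], [[0, -0.71, 0], [0, 0, 0], 1], [[0, -0.78, 0], [0, 0, 0], 1], [[0, -0.84, 0], [0, 0, 0], 1], [[0, -0.9, 0], [0, 0, 0], 1], [[0, -0.94, 0], [0, 0, 0], 1], [[0, -0.97, 0], [0, 0, 0], 1], [[0, -0.99, 0], [0, 0, 0], 1], [[0, -1, 0], [0, 0, 0], 1], [[0, -1, 0], [0, 0, 0], 1]]'

```text
time: 8.35
position: [0.4966, 0.1321, 0.04]
tool_rot: [3.14, -0.001, 1.752]
wrist_force: [2.0, 1.3, 7.3]
width: 0.0104
grip_force: 20.0
```

Call:
jog_arm --steps '[[[0, -0.01, 0], [0, 0, 0], 1], [[0, -0.02, 0], [0, 0, 0], 1], [[0, -0.02, 0], [0, 0, 0], 1]]'

```text
time: 8.72
position: [0.4966, 0.1321, 0.0401]
tool_rot: [3.132, -0.001, 1.752]
wrist_force: [12.3, 3.9, -2.7]
width: 0.0101
grip_force: 20.0
```

Call:
jog_arm --steps '[[[0, 0.01, 0], [0, 0, 0], 0.3], [[0, 0.02, 0], [0, 0, 0], 0.3], [[0, 0.02, 0], [0, 0, 0], 0.3], [[0, 0.02, 0], [0, 0, 0], 0.3], [[0, 0.02, -0.2], [0, 0, 0], 0.3], [[0, 0.02, -0.5], [0, 0, 0], 0.3], [[0, 0.02, -0.8], [0, 0, 0], 0.3], [[0, 0.02, -1], [0, 0, 0], 0.3], [[0, 0.02, -1], [0, 0, 0], 0.3]]'

```text
time: 9.85
position: [0.4982, 0.132, 0.1922]
tool_rot: [3.136, 0.0, 1.752]
wrist_force: [-0.1, 0.3, -1.7]
width: 0.0333
grip_force: 0.0
```

```bash
python3 - <<'E'
from h import *
for cam in("top",):
    p,d=grab_frame(cam);cv2.imwrite(f"pics/{cam}1.png",p);P=cloud(cam,d)
    for n in["neighbour","low_left","drawer_handle"]:
        for r in trace(n,cam)[:2]:
            m=r["pixels"]&(d>0); q=P[m];print(n,round(r["confidence"],2),r["rect"],np.median(q,0).round(3))
print(toolT()[:3,3])
rel(.431,-.277,.21,115.7)
rel(.431,-.277,.21,-64.3)
E
```

```text
neighbour 0.19 [406.0, 262.3, 424.2, 284.7] [ 0.43  -0.276  0.045]
low_left 0.39 [240.4, 193.5, 251.8, 202.4] [0.651 0.173 0.037]
drawer_handle 0.78 [215.4, 168.6, 287.8, 233.9] [0.669 0.123 0.012]
[0.49534652 0.13157911 0.18689153]
[-2.602 -0.913 -0.151] [-0.002 -0.    -0.128]
[-2.602 -0.913 -0.151] [-0.     0.003  1.372]
```

Call:
jog_arm --steps '[[[-0.87, -0.305, -0.05], [0, 0, 0], 0.3], [[-0.87, -0.305, -0.05], [0, 0, 0], 0.3], [[-0.87, -0.305, -0.05], [0, 0, 0], 0.3]]'

```text
time: 10.42
position: [0.4738, -0.0072, 0.195]
tool_rot: [-3.139, -0.0, 1.748]
wrist_force: [0.4, -0.3, -0.3]
width: 0.0334
grip_force: 0.0
```

Call:
jog_arm --steps '[[[-0.87, -0.305, 0], [0, 0, 0], 0.3], [[-0.87, -0.305, 0], [0, 0, 0], 0.3], [[-0.87, -0.305, 0], [0, 0, 0], 0.3]]'

```text
time: 10.8
position: [0.4527, -0.1433, 0.1953]
tool_rot: [-3.14, -0.001, 1.748]
wrist_force: [0.3, -0.6, 0.6]
width: 0.033
grip_force: 0.0
```

Call:
jog_arm --steps '[[[-0.86, -0.305, 0], [0, 0, 0.622], 0], [[-0.86, -0.305, 0], [0, 0, 0.622], 0], [[-0.86, -0.305, 0], [0, 0, 0.622], 0], [[-0.86, -0.305, 0], [0, 0, 0.622], 0], [[-0.86, -0.305, 0], [0, 0, 0.622], 0], [[-0.86, -0.305, 0], [0, 0, 0.622], 0], [[-0.86, -0.305, 0], [0, 0, 0.622], 0], [[-0.86, -0.305, 0], [0, 0, 0.622], 0], [[-0.86, -0.305, 0], [0, 0, 0.622], 0]]'

```text
time: 11.92
position: [0.4321, -0.2757, 0.196]
tool_rot: [-3.14, 0.0, 0.453]
wrist_force: [-0.1, -0.8, -0.9]
width: 0.0477
grip_force: 0.0
```

```bash
python3 - <<'E'
from h import *
W=wristT();p,d=grab_frame("wrist");cv2.imwrite("pics/w2.png",p);P=cloud("wrist",d,W)
for n in("ingot","cradle"):
  for r in trace(n,"wrist")[:1]:
    m=r["pixels"]&(d>0);q=P[m];print(n,r["confidence"],r["rect"],np.median(q,0).round(4))
    if n=="ingot":
      q=q[abs(q[:,2]-.044)<.006];rr=cv2.minAreaRect(q[:,:2].astype(np.float32));print(len(q),rr)
      print(q.mean(0))
print(toolT()[:3,3]);rel(.431,-.277,.023,25.7)
E
```

```text
ingot 0.58 [261.4, 163.8, 296.8, 229.9] [ 0.4317 -0.2775  0.0435]
2047 ((0.43048644065856934, -0.2780555486679077), (0.06120032072067261, 0.029937678948044777), 25.438077926635742)
[ 0.43138748 -0.27737139  0.0434524 ]
cradle 0.56 [252.0, 143.6, 310.1, 237.1] [ 0.4422 -0.2709  0.0057]
[ 0.43200048 -0.27626754  0.19644677]
[-0.008  0.002  1.156] [-0.     0.     0.001]
```

View pics/w2.png

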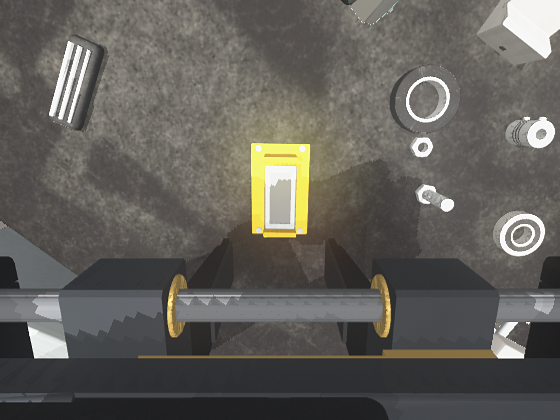

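Call:
jog_arm --steps '[[[-0.007, 0.004, 0.4], [0, 0, 0], 0], [[-0.007, 0.004, 0.7], [0, 0, 0], 0], [[-0.007, 0.004, 0.85], [0, 0, 0], 0], [[-0.007, 0.004, 0.9], [0, 0, 0], 0]]'

```text
time: 12.58
position: [0.4302, -0.2768, 0.0599]
tool_rot: [-3.139, 0.001, 0.45]
wrist_force: [0.0, 0.5, 0.5]
width: 0.0475
grip_force: 0.0
```

Call:
jog_arm --steps '[[[0, 0, 0.15], [0, 0, 0], 0], [[0, 0, 0.25], [0, 0, 0], 0], [[0, 0, 0.25], [0, 0, 0], 0], [[0, 0, 0.25], [0, 0, 0], 0.5], [[0, 0, 0.25], [0, 0, 0], 1], [[0, 0, 0.25], [0, 0, 0], 1], [[0, 0, 0.25], [0, 0, 0], 1], [[0, 0, 0.25], [0, 0, 0], 1]]' --grip_force 35

```text
time: 13.58
position: [0.4317, -0.2779, 0.0251]
tool_rot: [3.141, -0.001, 0.449]
wrist_force: [-1.5, 1.8, 6.1]
width: 0.0288
grip_force: 35.0
```

Call:
jog_arm --steps '[[[0, 0, -0.05], [0, 0, 0], 1], [[0, 0, -0.15], [0, 0, 0], 1], [[0, 0, -0.3], [0, 0, 0], 1], [[0, 0, -0.45], [0, 0, 0], 1], [[0, 0, -0.5], [0, 0, 0], 1], [[0, 0, -0.5], [0, 0, 0], 1]]'

```text
time: 14.32
position: [0.4314, -0.2777, 0.0996]
tool_rot: [3.141, -0.0, 0.449]
wrist_force: [0.3, 0.2, -3.7]
width: 0.0287
grip_force: 35.0
```

```bash
python3 - <<'E'
from h import *
s=get_state();print(s["position"],s["wrist_force"],s["width"],s["tool_rot"])
rel(.435,-.149,.10,100.3)
W=wristT();p,d=grab_frame("wrist");cv2.imwrite("pics/w3.png",p);P=cloud("wrist",d,W)
E
```

```text
[ 0.43135689 -0.27766579  0.09959589] [ 0.29996425  0.1932896  -3.70681065] 0.02871535456027668 [ 3.14070696e+00 -3.82180050e-04  4.49324820e-01]
[ 0.394 -0.762 -0.003] [ 0.     0.    -0.621]
```

View pics/w3.png

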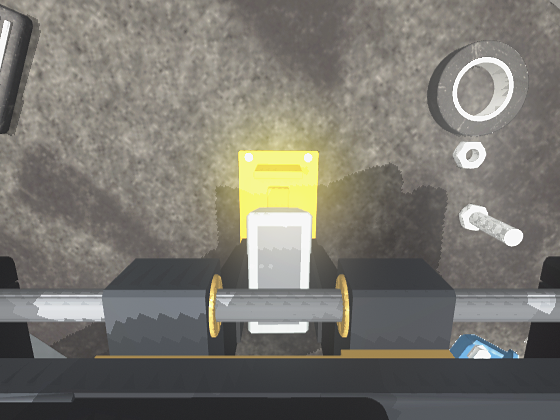

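Call:
jog_arm --steps '[[[0.394, -0.762, 0], [0, 0, -0.621], 1], [[0.394, -0.762, 0], [0, 0, -0.621], 1], [[0.394, -0.762, 0], [0, 0, -0.621], 1], [[0.394, -0.762, 0], [0, 0, -0.621], 1], [[0.394, -0.762, 0], [0, 0, -0.621], 1], [[0.394, -0.762, 0], [0, 0, -0.621], 1], [[0.394, -0.762, 0], [0, 0, -0.621], 1], [[0.394, -0.762, 0], [0, 0, -0.621], 1], [[0.394, -0.762, 0], [0, 0, -0.621], 1]]'

```text
time: 15.5
position: [0.4343, -0.1487, 0.0984]
tool_rot: [-3.14, -0.001, 1.747]
wrist_force: [-0.2, 0.6, -4.0]
width: 0.0289
grip_force: 35.0
```

Call:
jog_arm --steps '[[[0, 0, 0.2], [0, 0, 0], 1], [[0, 0, 0.4], [0, 0, 0], 1], [[0, 0, 0.52], [0, 0, 0], 1], [[0, 0, 0.57], [0, 0, 0], 1], [[0, 0, 0.6], [0, 0, 0], 1], [[0, 0, 0.61], [0, 0, 0], 1]]'

```text
time: 16.25
position: [0.4353, -0.1492, 0.0082]
tool_rot: [3.141, 0.001, 1.75]
wrist_force: [-0.9, 0.4, -2.4]
width: 0.0288
grip_force: 35.0
```

Call:
jog_arm --steps '[[[0, 0, 0.005], [0, 0, 0], 1], [[0, 0, 0.01], [0, 0, 0], 1], [[0, 0, 0.01], [0, 0, 0], 1]]'

```text
time: 16.62
position: [0.4354, -0.1492, 0.0072]
tool_rot: [3.141, 0.001, 1.75]
wrist_force: [-2.6, 0.1, 4.5]
width: 0.0288
grip_force: 35.0
```

Call:
jog_arm --steps '[[[0, 0, 0], [0, 0, 0], 0.2], [[0, 0, 0], [0, 0, 0], 0], [[0, 0, 0], [0, 0, 0], 0], [[0, 0, -0.15], [0, 0, 0], 0], [[0, 0, -0.4], [0, 0, 0], 0], [[0, 0, -0.8], [0, 0, 0], 0], [[0, 0, -0.9], [0, 0, 0], -0.7], [[0, 0, -0.9], [0, 0, 0.75], -0.7], [[0, 0, -0.9], [0, 0, 0.75], -0.7], [[0, 0, -0.9], [0, 0, 0.75], -0.7], [[0, 0, -0.9], [0, 0, 0.75], -0.7], [[0, 0, -0.9], [0, 0, 0.75], -0.7], [[0, 0, -0.9], [0, 0, 0.75], -0.7], [[0, 0, -0.9], [0, 0, 0.75], -0.7], [[0, 0, -0.9], [0, 0, 0.75], -0.7], [[0, 0, -0.9], [0, 0, 0.75], -0.7], [[0, 0, -0.9], [0, 0, 0.75], -0.7]]'

```text
time: 18.75
position: [0.4343, -0.1487, 0.1402]
tool_rot: [-3.141, 0.001, 0.18]
wrist_force: [-0.6, -0.8, 0.1]
width: 0.0806
grip_force: 0.0
```

```bash
python3 - <<'E'
from h import *
W=wristT();p,d=grab_frame("wrist");cv2.imwrite("pics/w4.png",p);P=cloud("wrist",d,W)
q=P[(d>0)&(abs(P[...,2]-.026)<.006)&(np.hypot(P[...,0]-.435,P[...,1]+.149)<.05)]
print(len(q),np.median(q,0));rr=cv2.minAreaRect(q[:,:2].astype(np.float32));print(rr,cv2.boxPoints(rr).round(4).tolist())
for r in trace("ingot","wrist")[:1]:
    m=r["pixels"]&(d>0);q=P[m];q=q[abs(q[:,2]-.026)<.006];print(r["confidence"],r["rect"],cv2.minAreaRect(q[:,:2].astype(np.float32)))
print(toolT()[:3,3]);rel(rr[0][0],rr[0][1],.006,10.3)
E
```

```text
2565 [ 0.43526425 -0.1504174   0.02554154]
((0.43449515104293823, -0.1509590744972229), (0.03007712960243225, 0.06166406720876694), 9.03722095489502) [[0.4147999882698059, -0.12290000170469284], [0.4244999885559082, -0.18379999697208405], [0.45419999957084656, -0.17900000512599945], [0.44449999928474426, -0.11810000240802765]]
0.77 [242.9, 187.3, 317.5, 224.6] ((0.4345206022262573, -0.15098066627979279), (0.030024833977222443, 0.06165023520588875), 8.90091323852539)
[ 0.43448922 -0.14875683  0.14051543]
[-0.002  0.015  0.897] [-0.  0.  0.]
```

View pics/w4.png

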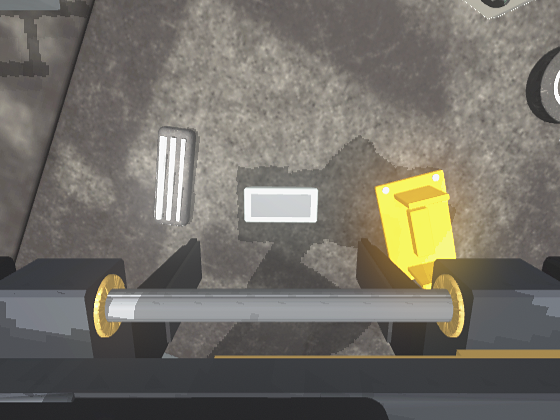

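Call:
jog_arm --steps '[[[0, 0.014, 0.35], [0, 0, 0], -0.7], [[0, 0.014, 0.65], [0, 0, 0], -0.7], [[0, 0.014, 0.8], [0, 0, 0], -0.7], [[0, 0.014, 0.88], [0, 0, 0], -0.7], [[0, 0.014, 0.9], [0, 0, 0], -0.7], [[0, 0.014, 0.9], [0, 0, 0], -0.3], [[0, 0.014, 0.9], [0, 0, 0], 0.5], [[0, 0.014, 0.9], [0, 0, 0], 1], [[0, 0.014, 0.9], [0, 0, 0], 1], [[0, 0.014, 0.9], [0, 0, 0], 1]]' --grip_force 40

```text
time: 20.1
position: [0.4359, -0.1511, 0.0073]
tool_rot: [3.141, -0.001, 0.179]
wrist_force: [-1.0, 2.6, 5.8]
width: 0.0605
grip_force: 40.0
```

Call:
jog_arm --steps '[[[0, 0, -0.05], [0, 0, 0], 1], [[0, 0, -0.2], [0, 0, 0], 1], [[0, 0, -0.45], [0, 0, 0], 1], [[0, 0, -0.75], [0, 0, 0], 1], [[0, 0, -1], [0, 0, 0], 1], [[0, 0, -1], [0, 0, 0], 1]]'

```text
time: 20.85
position: [0.437, -0.152, 0.1594]
tool_rot: [3.137, -0.006, 0.179]
wrist_force: [0.6, -0.4, -3.5]
width: 0.0605
grip_force: 40.0
```

```bash
python3 - <<'E'
from h import *
s=get_state();print(s["position"],s["wrist_force"],s["width"],s["tool_rot"])
c,sn=np.cos(np.radians(10.3)),np.sin(np.radians(10.3))
x=.782-.145*c;y=.181-.145*sn  # nest at stop: -100+105-150=-145
print("nest",x,y,"place",x+.017*c,y+.017*sn)
rel(x+.017*c,y+.017*sn,.2,10.3)
W=wristT();p,d=grab_frame("wrist");P=cloud("wrist",d,W)
for r in trace("ingot","wrist")[:1]:
    m=r["pixels"]&(d>0);q=P[m]-s["position"];print(r["confidence"],r["rect"],np.median(q,0),cv2.minAreaRect(q[:,:2].astype(np.float32)));q=q[abs(q[:,2]-np.median(q[:,2]))<.006];A=np.c_[q[:,:2],np.ones(len(q))];print(np.linalg.lstsq(A,q[:,2],rcond=None)[0])
E
```

```text
[ 0.43701056 -0.15200519  0.15939364] [ 0.63847524 -0.3945661  -3.45179533] 0.06049811597281752 [ 3.13710819 -0.00560164  0.1792017 ]
nest 0.6393366694996365 0.1550736788081293 place 0.6560627151445068 0.15811331646510726
[ 1.807 -1.773 -0.269] [ 0.002 -0.003 -0.   ]
0.96 [212.9, 232.9, 345.0, 289.6] [0.00541714 0.00063625 0.018205  ] ((-0.01609727367758751, -0.005231879651546478), (0.06173253059387207, 0.11494092643260956), 9.514890670776367)
[-0.06145823 -0.01690358  0.01839539]
```

Call:
jog_arm --steps '[[[0.3, -0.3, -0.27], [0, 0, 0], 1], [[0.6, -0.6, -0.27], [0, 0, 0], 1], [[0.9, -0.885, -0.27], [0, 0, 0], 1], [[0.9, -0.885, -0.27], [0, 0, 0], 1]]'

```text
time: 21.45
position: [0.5441, 0.0066, 0.1932]
tool_rot: [-3.14, 0.005, 0.183]
wrist_force: [0.2, -0.4, -3.2]
width: 0.0606
grip_force: 40.0
```

Call:
jog_arm --steps '[[[0.2, -0.3, 0], [0, 0, 0], 1], [[0.4, -0.6, 0], [0, 0, 0], 1], [[0.5, -0.885, 0], [0, 0, 0], 1], [[0.5, -0.885, 0], [0, 0, 0], 1], [[0.5, -0.885, 0], [0, 0, 0], 1]]'

```text
time: 22.08
position: [0.5933, 0.1467, 0.1943]
tool_rot: [3.141, 0.004, 0.179]
wrist_force: [-0.4, -0.1, -3.2]
width: 0.0607
grip_force: 40.0
```

```bash
cat > m.py <<'E'
from h import *
import sys
nm=sys.argv[1]
s=get_state();print(s["position"],s["tool_rot"],s["wrist_force"])
for cam in("wrist","top"):
    W=wristT() if cam=="wrist" else None
    p,d=grab_frame(cam);cv2.imwrite(f"pics/{cam}{nm}.png",p);P=cloud(cam,d,W)
    for n in("neighbour","ingot"):
      for r in trace(n,cam)[:3]:
        m=r["pixels"]&(d>0);q=P[m];q=q[abs(q[:,2]-np.median(q[:,2]))<.006]
        if len(q)>20:
            A=np.c_[q[:,:2]-q[:,:2].mean(0),np.ones(len(q))]
            print(cam,n,round(r["confidence"],2),r["rect"],len(q),np.median(q,0).round(4),cv2.minAreaRect(q[:,:2].astype(np.float32)),np.linalg.lstsq(A,q[:,2],rcond=None)[0].round(3))
E
python3 m.py 5
```

```text
[0.59329526 0.14667541 0.19425352] [3.14086748 0.00411078 0.1789169 ] [-0.44780335 -0.10487185 -3.20499457]
wrist neighbour 0.58 [242.3, 149.6, 314.3, 183.3] 2451 [0.6225 0.1515 0.0615] ((0.6219410300254822, 0.15119516849517822), (0.03009294904768467, 0.06175753101706505), 8.849617004394531) [-0.003 -0.001  0.061]
wrist ingot 0.94 [214.7, 239.6, 346.8, 290.3] 5694 [0.5977 0.1472 0.2125] ((0.5966323614120483, 0.14684799313545227), (0.02171287313103676, 0.06195180118083954), 10.312352180480957) [-0.069 -0.014  0.212]
top ingot 0.41 [142.1, 193.2, 171.1, 211.6] 59 [0.6488 0.4274 0.0274] ((0.6510545611381531, 0.4315391778945923), (0.05199570953845978, 0.018717465922236443), 64.25248718261719) [ 0.06  -0.015  0.027]
```

View pics/wrist5.png

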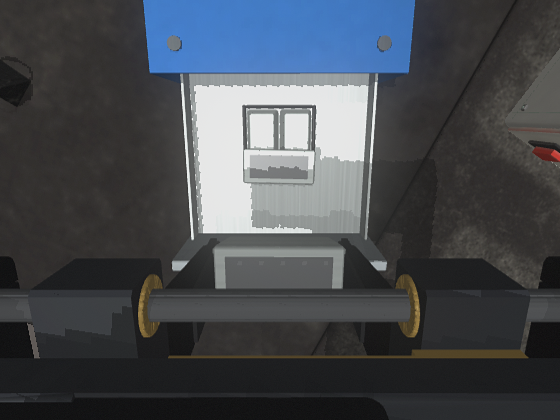

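```bash
python3 - <<'E'
from h import *
W=wristT();p,d=grab_frame("wrist");P=cloud("wrist",d,W)
for a,b in((250,287),(256,284)):
    q=P[a:b,225:335].reshape(-1,3);q=q[abs(q[:,2]-np.median(q[:,2]))<.004]
    A=np.c_[q[:,:2]-q[:,:2].mean(0),np.ones(len(q))];print(len(q),np.linalg.lstsq(A,q[:,2],rcond=None)[0])
L=R.from_euler('z',-10.3,degrees=True).as_matrix()
for r in range(234,292,4): print(r,(L@(P[r,270]-toolT()[:3,3])).round(4),p[r,270])
rel(.6563,.1575,.194,10.3)
E
```

```text
4060 [-0.00422965 -0.00125167  0.21513348]
3073 [0.00844862 0.00113074 0.21517134]
234 [-0.0492  0.0083 -0.185 ] [133 134 129]
238 [ 0.0107  0.0036 -0.0011] [93 95 91]
242 [0.0122 0.0033 0.0091] [93 94 91]
246 [0.0131 0.0031 0.017 ] [104 105 102]
250 [0.0121 0.0031 0.0194] [150 152 147]
254 [0.0095 0.0032 0.0179] [148 151 145]
258 [0.008  0.0031 0.019 ] [98 97 96]
262 [0.0061 0.0032 0.0191] [97 97 95]
266 [0.0038 0.0032 0.0184] [96 96 94]
270 [0.002  0.0032 0.0188] [95 94 93]
274 [-0.0007  0.0032  0.0173] [96 94 93]
278 [-0.0018  0.0032  0.0193] [95 93 91]
282 [-0.0042  0.0032  0.0185] [93 92 90]
286 [-0.0064  0.0033  0.0183] [94 93 91]
290 [0.0293 0.0013 0.0907] [56 55 54]
[0.418 0.003 0.019] [ 0.    -0.    -0.001]
```

Call:
jog_arm --steps '[[[0.15, 0, 0], [0, 0, 0], 1], [[0.32, 0.003, 0], [0, 0, 0], 1], [[0.418, 0.003, 0], [0, 0, 0], 1], [[0.418, 0.003, 0.15], [0, 0, 0], 1], [[0.418, 0.003, 0.4], [0, 0, 0], 1], [[0.418, 0.003, 0.65], [0, 0, 0], 1], [[0.418, 0.003, 0.75], [0, 0, 0], 1], [[0.418, 0.003, 0.77], [0, 0, 0], 1], [[0.418, 0.003, 0.77], [0, 0, 0], 1]]'

```text
time: 23.55
position: [0.6571, 0.1585, 0.0825]
tool_rot: [3.142, -0.002, 0.179]
wrist_force: [0.8, -0.3, -3.5]
width: 0.0608
grip_force: 40.0
```

```bash
python3 m.py 6; python3 - <<'E'
from h import *
rel(.6563,.1575,.0434,10.3)
p=cv2.imread("pics/wrist6.png");W=wristT();c=camera_info("wrist")
def pix(X):
    q=np.linalg.inv(W)@np.r_[X,1];return (c["fx"]*q[0]/q[2]+c["cx"],c["fy"]*q[1]/q[2]+c["cy"])
print(pix([.6563,.1575,.062]))
E
```

```text
[0.65706898 0.15854857 0.08253072] [ 3.14157679e+00 -2.09382994e-03  1.79125960e-01] [ 0.80311867 -0.28725612 -3.48077413]
wrist ingot 0.87 [213.1, 235.6, 345.7, 291.1] 5725 [0.6614 0.159  0.1008] ((0.6603673696517944, 0.1585824340581894), (0.021264029666781425, 0.06202620267868042), 10.318029403686523) [-0.065 -0.013  0.101]
[-0.006  0.006  0.259] [ 0.    -0.001 -0.   ]
(np.float64(279.1993539528724), np.float64(245.9115711454792))
```

View pics/wrist6.png

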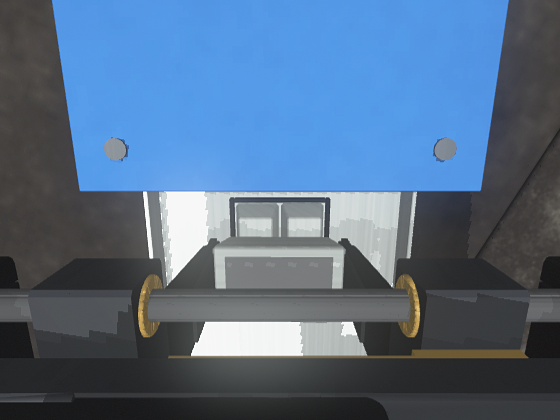

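Call:
jog_arm --steps '[[[-0.003, 0.004, 0.06], [0, 0, 0], 1], [[-0.003, 0.004, 0.13], [0, 0, 0], 1], [[-0.003, 0.004, 0.18], [0, 0, 0], 1], [[-0.003, 0.004, 0.21], [0, 0, 0], 1], [[-0.003, 0.004, 0.23], [0, 0, 0], 1], [[-0.003, 0.004, 0.24], [0, 0, 0], 1], [[-0.003, 0.004, 0.245], [0, 0, 0], 1], [[-0.003, 0.004, 0.245], [0, 0, 0], 1]]'

```text
time: 24.85
position: [0.6561, 0.1578, 0.0447]
tool_rot: [-3.142, -0.0, 0.179]
wrist_force: [0.1, 0.3, -3.3]
width: 0.0609
grip_force: 40.0
```

Call:
jog_arm --steps '[[[0, 0, 0.005], [0, 0, 0], 1], [[0, 0, 0.01], [0, 0, 0], 1], [[0, 0, 0.01], [0, 0, 0], 1]]'

```text
time: 25.22
position: [0.6561, 0.1578, 0.0433]
tool_rot: [3.142, -0.0, 0.179]
wrist_force: [-1.3, -0.5, -0.1]
width: 0.0611
grip_force: 40.0
```

Call:
jog_arm --steps '[[[0, 0, 0.003], [0, 0, 0], 1], [[0, 0, 0.004], [0, 0, 0], 1], [[0, 0, 0.004], [0, 0, 0], 1]]'

```text
time: 25.6
position: [0.6565, 0.1578, 0.0433]
tool_rot: [3.142, -0.001, 0.179]
wrist_force: [-2.9, 0.5, 5.2]
width: 0.0608
grip_force: 40.0
```

Seated. Release gently, rise, and back off to look.

Call:
jog_arm --steps '[[[0, 0, 0], [0, 0, 0], -0.4], [[0, 0, 0], [0, 0, 0], -0.7], [[0, 0, 0], [0, 0, 0], -0.7], [[0, 0, 0], [0, 0, 0], -0.7], [[0, 0, -0.1], [0, 0, 0], -0.7], [[0, 0, -0.3], [0, 0, 0], -0.7], [[0, 0, -0.6], [0, 0, 0], -0.7], [[0, 0, -0.95], [0, 0, 0], -0.7], [[-0.3, 0, -1], [0, 0, 0], -0.7], [[-0.5, 0, -1], [0, 0, 0], -0.7], [[-0.5, 0, -1], [0, 0, 0], -0.7], [[-0.5, 0, -1], [0, 0, 0], -0.7]]'

```text
time: 27.1
position: [0.5829, 0.1445, 0.1932]
tool_rot: [3.142, -0.002, 0.179]
wrist_force: [0.8, -0.1, -0.4]
width: 0.081
grip_force: 0.0
```

```bash
python3 m.py 7; python3 - <<'E'
from h import *
p=cv2.imread("pics/wrist7.png");cv2.imwrite("pics/w7c.png",cv2.resize(p[60:240,160:400],None,fx=3,fy=3))
E
```

```text
[0.58287968 0.14448495 0.1932493 ] [ 3.14154463e+00 -1.76512072e-03  1.79080333e-01] [ 0.75411154 -0.06831097 -0.39970936]
wrist neighbour 0.62 [242.6, 138.3, 317.0, 171.3] 2544 [0.6227 0.1516 0.0616] ((0.6221880912780762, 0.15138989686965942), (0.03029007464647293, 0.06222017854452133), 9.025216102600098) [-0.003 -0.002  0.062]
wrist ingot 0.97 [241.3, 94.8, 315.0, 134.8] 2715 [0.6552 0.1573 0.0616] ((0.6549795269966125, 0.15716390311717987), (0.02897716499865055, 0.06210124492645264), 10.240921974182129) [0.003 0.    0.062]
wrist ingot 0.74 [143.8, 0.7, 412.9, 289.7] 1864 [0.595  0.1438 0.0213] ((0.6244845390319824, 0.15152376890182495), (0.16040273010730743, 0.18990814685821533), 10.237881660461426) [-0.005 -0.001  0.021]
```

View pics/w7c.png

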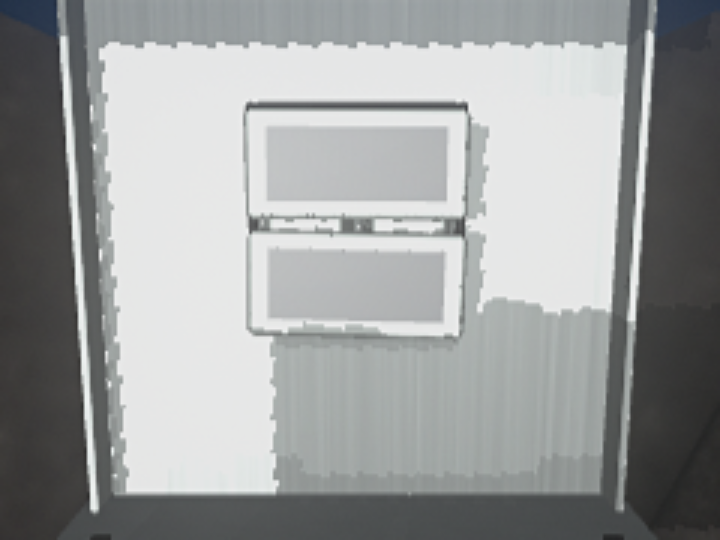

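The ingot (crop rows 103–217) and its neighbour (rows 234–335) are parallel and level. Their ends are in line and their centres are about 33 mm apart.

```bash
python3 -c "
from workcell import *
print(sign_off())"
```

```text
the job is handed in; nothing more can be done
None
```

The job is handed in: the drawer is out at its stop and the ingot sits behind its neighbour, level, ends in line, centres about 33 mm apart by the wrist camera; the hand-in returned no verdict.

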